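Build the spacer stack for the eyelet press

ROBOT

A 6-joint arm with a two-finger parallel gripper is mounted at the origin on the work surface; the furniture and walls round the work are solid. World frame = base frame: x ahead of the robot, y to its left, z up, the work surface at z = 0. Lengths are in m, angles in rad, forces in N, time in s.
With the tool pointing down it reaches from about 0.35 to 0.85 m from the base axis. Payload 8.1 kg.
Tool frame: the origin (TCP) lies midway between the tips of the shut fingers; the grasp point (between the pads) lies 19 mm behind it; z points along the fingers, y is the direction in which the jaws open and shut (so a half turn about z gives the same grasp; the last joint's range is limited). The gripper opens to 93 mm and grips with 3 to 60 N. Pads are 15 mm wide; open, the fingers measure 128 mm over their backs; the gripper's body (75 mm by 188 mm) begins 65 mm behind the grasp point.
Start: joints at [-1.288, 0.13, 1.488, -0, 1.523, -0.085], TCP at [0.216, -0.56, 0.219] pointing down, gripper open.
Joint ranges: [-2.96, 2.96], [-0.89, 2.26], [0.02, 2.5], [-1.34, 4.48], [0, 2.73], [-2.66, 2.66]. Speed limits (rad/s): [2.39, 2.39, 2.79, 3.14, 3.14, 3.14].

INTERFACE

Orientations are given as a unit quaternion [x, y, z, w].
In Python, from bench import ctrl, capture, camera_info, finder gives the robot as it stands.
- The arm moves only by the tool arm_command, never from a script. Its argument "series" is a list of rows, each a list of 7 numbers: the turn, a rotation vector about the tool's x, y, z in rad, then the shift along the tool's x, y, z in m, then the opening in per cent of the stroke, from 0 (shut) to 100 (fully open). In form: [[rx, ry, rz, dx, dy, dz, gripper], ...]. A call has 1 to 8 rows; each row shifts and turns the commanded pose from where the row before left it, along the tool's axes as they then stand; what a row does not reach is not made up. A row lasts 1/8 s, in which the tool goes at most 62.5 mm and 10.7 degrees, less where a joint would pass 70% of its speed; a pose out of reach is approached as far as the arm can. A call with a gripper value outside its range is refused whole. The fingers move at their own pace and stop on an object; "newtons" is the grip in N (left out, the last holds). Time passes only in rows, so rows that do not move let the fingers close. It gives the time, the measured TCP pose, the force and the opening at its end, in the units of the state.
- ctrl.state(): the state, without advancing time (a new reading comes with each control period).
- capture(name): name is "scene" or "top" or "wrist"; returns (picture, depth): 420x560x3 uint8, blue, green, red; 420x560 float32, m along the optical axis (not along the pixel's ray), 0 where there is no reading.
- camera_info(name): a dict with "vfov" (degrees; the focal length in pixels is half the picture's height over the tangent of half this angle, whatever the lens; pixels are square), "cx", "cy" (the principal point, pixels), "extrinsics" (4x4, takes a point from world to camera coordinates). Camera axes: x right, y up, looking along -z (the intrinsics and any distortion apply to the point x, -y, -z); pixel columns grow to the right and rows downward; lengths in m; the calibration is good to about 2 mm. A picture is of the moment at which its call begins: read the wrist's pose just before it. camera_info takes no time and is no camera call; for the wrist camera it gives the pose at the moment of the call.
- ctrl.close_job(): hands the job in, once; it reports no verdict.
Trained networks look in the newest picture that a camera, given by its name, has taken for a name from the list of things; names that differ only in an ending like _2 or _b are one class to them, and where a whole thing is asked for, a point or a joint stands for the part that bears it (a point fixed in the world has none). Each returns a list of dicts, best first, with "conf" (0 to 1); they miss things now and then, are a little off and sometimes report something else, mostly with a low value. They report only what shows in the picture. A call takes as long as a camera call. They do not tell look-alikes from the thing itself.
- finder.silhouettes(query, camera): "region" (420x560 bool, what is visible of it) and "position" ([column, row] in pixels, amid what is visible of it).
- finder.spot_point(query, camera): "position" ([column, row] in pixels: a listed point, or the origin of a listed thing).
The state is a dict: "time": time; "qpos": joint angles; "dq": joint speeds; "joint_efforts": joint torques, N m; "tcp_pos": TCP position; "tool_rot": TCP orientation; "force": force on the tool from outside, world axes, zero at the start; "wrist_torque": the same for the moment, N m; "gripper_width": finger opening in m.
Only numpy, scipy, OpenCV 4.12 (cv2) and the standard library are available. Lean on these libraries where they do the work, as an engineer would, in place of code of your own. Each camera call takes 0.05 s, during which the arm holds its last target.

TASK

Build the riser for the eyelet press: stack the three spacer blocks with coloured tops on the round white base plate, the largest (red) at the bottom, then yellow, then the smallest (blue) on top, each standing flat and centred on the one below. Leave the plain steel block and the roll of black tape where they are.

Things in the scene. Friction and masses are not known exactly. Their poses are not given: they have to be found in the camera images.
- block_red: largest spacer block: a low steel cylinder 26 mm in diameter and 13 mm high with a red flat top, standing upright, loose, about 40 g. Origin: centre of its underside; z up along its axis (may be gripped across at any yaw)
- block_yellow: middle spacer block: a low steel cylinder 22 mm in diameter and 13 mm high with a yellow flat top, standing upright, loose, about 40 g. Origin: centre of its underside; z up along its axis (may be gripped across at any yaw)
- block_blue: smallest spacer block: a low steel cylinder 18 mm in diameter and 13 mm high with a blue flat top, standing upright, loose, about 40 g. Origin: centre of its underside; z up along its axis (may be gripped across at any yaw)
- base: white round base plate fixed to the table, 40 mm in diameter, 4 mm thick, with a thin black circle on it. Origin: centre of its underside, at table height. (Elsewhere: the fixed hand press on the table behind and to the left of the robot has a raised lever whose knob is about 0.25 m from the robot base axis, 113 degrees to the left of straight ahead, 0.28 m high; an arm with a wide shoulder must not swing into it, and may have to take the blocks with the gripper tilted)
- block_plain: bystander, loose: spacer block 22 mm in diameter and 13 mm high of bare steel all over, without a coloured top. Origin: centre of its underside. To be left alone
- tape_roll: bystander, loose: flat roll of black tape, 58 mm outside, 19 mm high, lying flat. Origin: centre of its underside. To be left alone
Mind the look-alikes: they are no part of the job. What is shaped like the block_yellow but orange or purple is not meant.

How it is judged:
At the end, for the whole second after the job is handed in: Red block on the base, yellow on red, blue on yellow, each within 8 mm of the centre of what is below, underside 4, 17 and 30 mm above the table (within 3 mm), upright within 0.1 rad and at rest. Plain block and tape roll within 15 mm of their start, not tipped (0.3 rad) (horizontal distance between block_red and base below 0.008 m and height (world z) of block_red between 0.001 and 0.007 m and angle between each of block_red, block_yellow, block_blue's own z axis and vertical below 0.1 rad and linear speed of each of block_red, block_yellow, block_blue below 0.02 m/s and horizontal distance between block_yellow and block_red below 0.008 m and height (world z) of block_yellow between 0.014 and 0.02 m and horizontal distance between block_blue and block_yellow below 0.008 m and height (world z) of block_blue between 0.027 and 0.033 m and not (distance of block_plain from where it was at the start of the episode above 0.015 m or angle between block_plain's own z axis and vertical above 0.3 rad) and not (distance of tape_roll from where it was at the start of the episode above 0.015 m or angle between tape_roll's own z axis and vertical above 0.3 rad)); the robot touches nothing.
It fails at once if the plain steel block is shifted by more than 15 mm or tipped (distance of block_plain from where it was at the start of the episode above 0.015 m or angle between block_plain's own z axis and vertical above 0.3 rad).
It fails at once if the black tape roll is shifted by more than 15 mm or tipped (distance of tape_roll from where it was at the start of the episode above 0.015 m or angle between tape_roll's own z axis and vertical above 0.3 rad).
It also fails if it takes over 72 s, if anything falls off the work surface, if the arm or the gripper's body presses on something with over 40 N, if the wrist force passes 120 N, or if a joint passes its speed limit or range.

## Working session

There is one attempt and no reset: what is moved stays moved. The work goes in short steps, Python scripts to look and compute and a tool call to move; the robot and the scene stay as the last step left them, time stands still between calls to the robot, and variables do not carry over. Pictures are saved under pics/ and viewed, and the job is handed in when it is done.

Besides the shell and the picture viewer there is one more tool, called after "Request:" in YAML: its name, and indented under it one key for each argument. arm_command: Moves the arm, as the interface text tells. Its arguments: {"type":"object","properties":{"series":{"type":"array","items":{"type":"array","items":{"type":"number"}}},"newtons":{"type":"number"}},"required":["series"]}

```bash
ls; mkdir -p pics; python3 - <<'E'
from bench import ctrl, capture, camera_info, finder
import cv2
print(ctrl.state())
for n in ["scene","top","wrist"]:
    im,d=capture(n); cv2.imwrite(f"pics/{n}0.png",im); i=camera_info(n); print(n,i)
E
```

```text
pics
{'time': 0.0, 'qpos': array([-1.28839750e+00,  1.31195067e-01,  1.48924900e+00, -2.00925235e-05,
        1.52300333e+00, -8.54079149e-02]), 'dq': array([-1.47148337e-03, -1.25505604e-03, -1.37503000e-04,  2.96790738e-05,
        1.19663774e-03, -6.43713305e-05]), 'joint_efforts': array([ 1.79296352e-03, -5.59841216e+01, -4.91755128e+01,  7.69870542e-02,
        3.55232391e-02, -1.48833078e-04]), 'tcp_pos': array([ 0.21559348, -0.55932391,  0.21758383]), 'tool_rot': array([ 9.83136869e-01,  1.82868907e-01, -1.01180082e-04, -9.21891190e-04]), 'force': array([-0.56008653, -0.87863801,  0.49860607]), 'wrist_torque': array([ 0.046922  , -0.03469052, -0.00226475]), 'gripper_width': 0.09283099513584059}
scene {'vfov': 50.38159314958161, 'cx': 279.58680450102463, 'cy': 203.7650372814808, 'extrinsics': array([[-0.56019481, -0.82835344, -0.00351506,  0.41087312],
       [ 0.41402998, -0.28366846,  0.86493432, -0.10415703],
       [-0.71746844,  0.48307638,  0.50187275, -0.77822896],
       [ 0.        ,  0.        ,  0.        ,  1.        ]])}
top {'vfov': 42.540837636598084, 'cx': 280.2603897143862, 'cy': 202.12133429938206, 'extrinsics': array([[ 2.62507963e-02, -9.99655368e-01, -2.04714396e-04,
         2.66654138e-01],
       [ 9.97033368e-01,  2.61671194e-02,  7.23860861e-02,
        -3.45234678e-01],
       [-7.23557827e-02, -2.10429948e-03,  9.97376665e-01,
        -8.61098728e-01],
       [ 0.00000000e+00,  0.00000000e+00,  0.00000000e+00,
         1.00000000e+00]])}
wrist {'vfov': 60.05342656156263, 'cx': 282.00211612853246, 'cy': 210.33183205549923, 'extrinsics': array([[ 0.35977481, -0.93303769, -0.00166208, -0.59905437],
       [ 0.89665919,  0.34623892, -0.27590018,  0.03155434],
       [ 0.25800074,  0.09777162,  0.96118486, -0.39153645],
       [ 0.        ,  0.        ,  0.        ,  1.        ]])}
```

View pics/scene0.png

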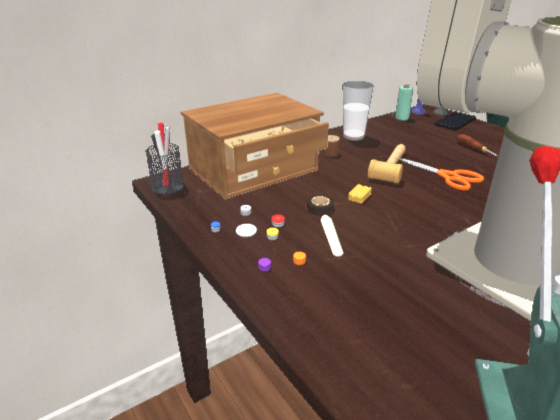

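View pics/top0.png

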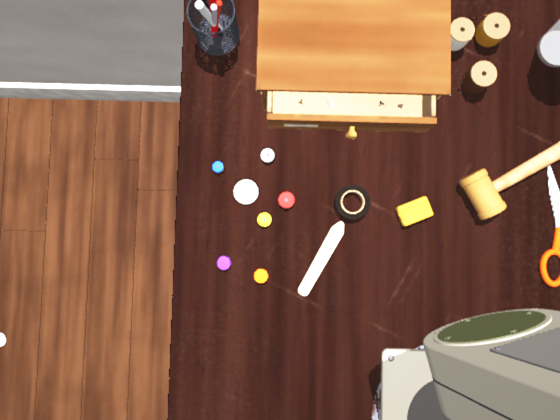

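View pics/wrist0.png

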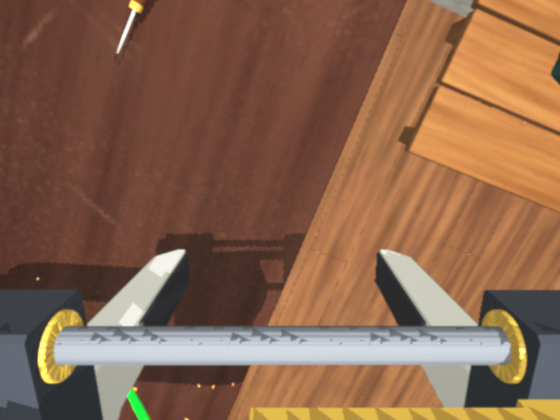

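```bash
cat > h.py <<'E'
from bench import ctrl, capture, camera_info, finder
import cv2, numpy as np
def K(i): 
    f=210/np.tan(np.radians(i['vfov'])/2); return f
def ray(i,uv):
    f=K(i); E=i['extrinsics']; R=E[:3,:3]; t=E[:3,3]
    c=-R.T@t
    d=np.array([(uv[0]-i['cx'])/f,-(uv[1]-i['cy'])/f,-1.0])
    return c,R.T@d
def atz(i,uv,z):
    c,d=ray(i,uv); return c+d*(z-c[2])/d[2]
def dep(i,uv,dd):
    c,d=ray(i,uv); return c+d*dd
def cloud(i,depth):
    f=K(i); v,u=np.mgrid[:420,:560]; R=i['extrinsics'][:3,:3]; c=-R.T@i['extrinsics'][:3,3]
    P=np.stack([(u-i['cx'])/f,-(v-i['cy'])/f,-np.ones_like(u,float)],-1)*depth[...,None]
    return P@R+c
def tri(i1,p1,i2,p2):
    c1,d1=ray(i1,p1);c2,d2=ray(i2,p2)
    A=np.stack([d1,-d2],1); s=np.linalg.lstsq(A,c2-c1,rcond=None)[0]
    a=c1+d1*s[0];b=c2+d2*s[1]; return (a+b)/2,np.linalg.norm(a-b)
E
python3 - <<'E'
from h import *
np.set_printoptions(precision=4,suppress=True)
for n in ["top","scene"]:
    im,d=capture(n); i=camera_info(n)
    for q in ["block_red","block_yellow","block_blue","block_plain","base","tape_roll"]:
        for r in finder.silhouettes(q,n)[:6]:
            m=r['region']; u,v=r['position']; P=cloud(i,d)[m&(d>0)]
            b,g,rr=im[int(v),int(u)]
            print(n,q,round(r['conf'],2),np.round([u,v],1),m.sum(),'med',np.median(P,0),'zmax',np.percentile(P[:,2],90),(b,g,rr))
    if n=="top":
        C=cloud(i,d)
        for uv in [(350,60),(350,100),(350,122),(275,122),(262,90),(430,122),(215,30),(352,133)]: print(uv,C[uv[1],uv[0]])
E
```

```text
top block_red 0.73 [286.2 198.9] 204 med [0.3422 0.2646 0.0124] zmax 0.014403364989141344 (np.uint8(205), np.uint8(191), np.uint8(255))
top block_red 0.2 [245.  191.6] 472 med [0.3544 0.3326 0.0037] zmax 0.005637887296979483 (np.uint8(255), np.uint8(255), np.uint8(255))
top block_yellow 0.72 [223.9 264. ] 156 med [0.2378 0.3633 0.0124] zmax 0.01434001212206043 (np.uint8(255), np.uint8(154), np.uint8(249))
top block_yellow 0.61 [262.9 276.5] 149 med [0.2188 0.3035 0.0127] zmax 0.014605048275420618 (np.uint8(94), np.uint8(251), np.uint8(255))
top block_yellow 0.43 [264.3 219.2] 121 med [0.3087 0.3012 0.0131] zmax 0.014557263859784841 (np.uint8(229), np.uint8(214), np.uint8(209))
top block_blue 0.54 [217.4 165. ] 101 med [0.3928 0.3785 0.0121] zmax 0.014495120264731431 (np.uint8(255), np.uint8(222), np.uint8(185))
top block_plain 0.73 [268.6 156.9] 140 med [0.4145 0.2984 0.0127] zmax 0.014588560874167912 (np.uint8(255), np.uint8(255), np.uint8(255))
top base 0.59 [243.  188.6] 446 med [0.3552 0.332  0.0037] zmax 0.005667428121225494 (np.uint8(255), np.uint8(255), np.uint8(255))
top tape
[... 659 characters left out ...]
np.uint8(255))
scene block_yellow 0.44 [267.8 265. ] 161 med [0.2351 0.3691 0.0108] zmax 0.012941996870069078 (np.uint8(207), np.uint8(82), np.uint8(156))
scene block_blue 0.51 [215.8 225. ] 72 med [0.3889 0.384  0.009 ] zmax 0.012414100982046938 (np.uint8(253), np.uint8(162), np.uint8(89))
scene block_plain 0.67 [243.5 206.8] 81 med [0.4098 0.3044 0.0109] zmax 0.013020484628042506 (np.uint8(251), np.uint8(248), np.uint8(249))
scene base 0.74 [243.8 230. ] 205 med [0.3521 0.3366 0.0034] zmax 0.004625641014454773 (np.uint8(255), np.uint8(255), np.uint8(255))
scene tape_roll 0.64 [320.9 205.4] 465 med [0.3372 0.165  0.0144] zmax 0.018291987449038087 (np.uint8(91), np.uint8(111), np.uint8(130))
```

```bash
python3 - <<'E'
from h import *
np.set_printoptions(precision=3,suppress=True)
q1=-1.288
R=np.array([[np.cos(q1),np.sin(q1),0],[-np.sin(q1),np.cos(q1),0],[0,0,1]])
for n in ["top","scene"]:
    im,d=capture(n); i=camera_info(n); C=cloud(i,d)
    print(n,'cam',-i['extrinsics'][:3,:3].T@i['extrinsics'][:3,3])
    m=(d>0)&(C[...,2]>0.03)&(np.hypot(C[...,0],C[...,1])<0.6)
    if n=="top": m[:300]=False
    else: m[:,:410]=False
    P=C[m]@R.T   # x' forward along q1
    W=C[m]
    for z in np.arange(0.03,0.9,0.04):
        s=(P[:,2]>z)&(P[:,2]<z+.04)
        if s.sum()>20: print(round(z,2),s.sum(),'armx',P[s,0].min(),P[s,0].max(),'army',P[s,1].min(),P[s,1].max(),'rmax',np.hypot(*P[s,:2].T).max())
    k=(im[...,2]>180)&(im[...,1]<60)&(d>0)
    k[:,:500]=False
    if k.any(): print('knob',np.median(C[k],0),C[k].min(0),C[k].max(0))
E
```

```text
top cam [0.275 0.274 0.884]
0.03 371 armx -0.062419367253021114 -0.013364084805821649 army 0.02579819945264852 0.066805230699838 rmax 0.06895503707398869
0.07 275 armx -0.0566631686510667 -0.02152413392034312 army 0.036907030487407476 0.06444550589892384 rmax 0.06939671467945939
0.11 124 armx -0.04724266228587509 -0.02948545943788501 army 0.048647342196708576 0.061146457844455035 rmax 0.06878886495596913
0.23 122 armx -0.04446405463927674 0.047358618028694115 army 0.1988720228026474 0.2021469915428766 rmax 0.2045800635605114
0.27 908 armx -0.06893493433745541 0.0674366991346505 army 0.11777950564227371 0.2022371843290863 rmax 0.21047709258743502
0.31 2249 armx -0.06983222552027309 0.0713593549331176 army 0.12110592436792089 0.20258377702396865 rmax 0.21141930697471362
0.35 2682 armx -0.06582428483318761 0.05587004218344805 army 0.13220191187374578 0.20233210894918305 rmax 0.20963628958074393
0.39 2500 armx -0.06003426305079978 0.036022556727555916 army 0.14401223408346775 0.20154523505846714 rmax 0.20748632728047745
0.43 2386 armx -0.05401004911566843 0.013394332436631233 army 0.1557
[... 985 characters left out ...]
27 armx -0.28392365132016845 -0.0015111439737142492 army -0.05264461924683192 0.20008414938243127 rmax 0.2878822427717802
0.27 4615 armx -0.259111004018942 -0.040273819160912785 army -0.03849625109052549 0.20137414783584806 rmax 0.26080059831419494
0.31 4339 armx -0.0741544369856114 -0.049486773496995366 army 0.0049112188932880834 0.2015586420462975 rmax 0.21272449963519569
0.35 4447 armx -0.06925874633998999 0.07549059074222833 army 0.01629246336959751 0.201166059010668 rmax 0.21124153908125043
0.39 1685 armx -0.06260272801485965 0.07771531229819303 army 0.02865382180315306 0.20145384477359424 rmax 0.20942839210723818
knob [-0.097  0.235  0.293] [-0.107  0.22   0.274] [-0.078  0.242  0.305]
```

```bash
python3 - <<'E'
import cv2
a=cv2.imread('pics/scene0.png')[0:300,400:560]; cv2.imwrite('pics/scene0_arm.png',cv2.resize(a,None,fx=2,fy=2))
a=cv2.imread('pics/top0.png')[140:290,195:375]; cv2.imwrite('pics/top0_c.png',cv2.resize(a,None,fx=4,fy=4,interpolation=cv2.INTER_CUBIC))
E
```

```text
(no output)
```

View pics/scene0_arm.png

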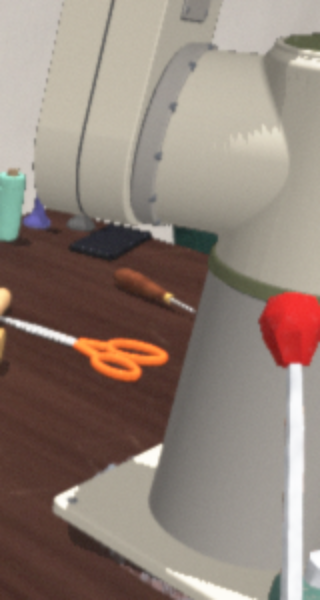

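View pics/top0_c.png

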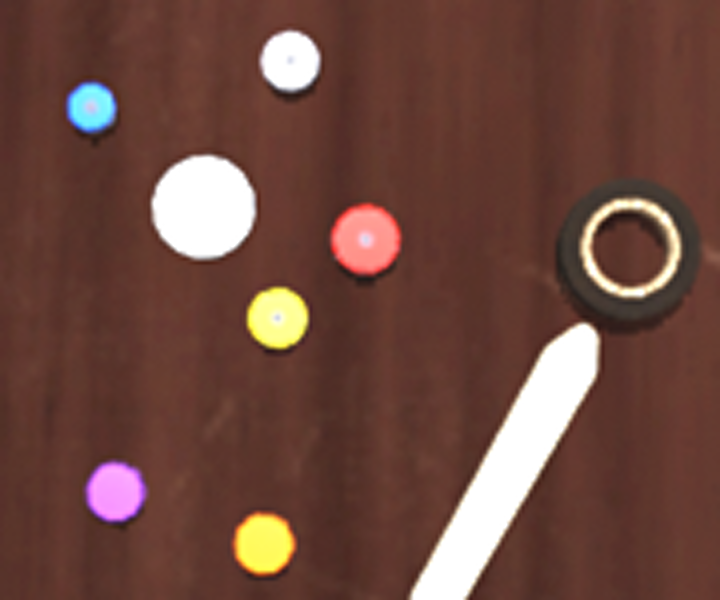

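Scene: base white (243,230), red (278,221), yellow (272,233), blue (216,227). In the top view they are at (245,191), (286,200), (264,219) and (218,166).

Could be mistaken (top-view pixels):
- **For yellow:** orange (261,276), purple (223,263) and plain steel (268,156).
- **For the base:** plain steel, by its white glare.
- **By colour only:** the yellow box at (415,211).

By the description, the choices are red (286,200), yellow (264,219) and blue (218,166). The close crop confirms these.

Before moving I'll check obstacle heights along the swing.

```bash
python3 - <<'E'
from h import *
np.set_printoptions(precision=3,suppress=True)
for n in ["top","scene"]:
    im,d=capture(n); i=camera_info(n); C=cloud(i,d)
    r=np.hypot(C[...,0],C[...,1]);a=np.degrees(np.arctan2(C[...,1],C[...,0]))
    for a0 in range(-80,80,10):
        m=(d>0)&(r>.33)&(r<.8)&(a>a0)&(a<a0+10)
        if m.sum()>20: print(n,a0,m.sum(),np.percentile(C[m][:,2],99.5))
E
```

```text
top -40 91 0.012041630425230126
top -30 2660 0.028934888400533293
top -20 10259 0.07891274291694063
top -10 11411 0.048636829033684714
top 0 8463 0.15257906135027932
top 10 12886 0.15264346973605503
top 20 15747 0.15232116713326924
top 30 15734 0.15065227088077326
top 40 9481 0.013818566010173101
top 50 7290 0.014438832414601536
top 60 6527 0.003259688088529908
top 70 6150 0.0033198353637585187
scene -60 837 0.012825175501910728
scene -50 2264 0.02564233130825496
scene -40 2489 0.10298681278703432
scene -30 4104 0.34483262925516467
scene -20 6669 0.3513719569319088
scene -10 5579 0.3598949864235117
scene 0 6272 0.367033483439651
scene 10 12499 0.3733460719387652
scene 20 16899 0.37856111435138057
scene 30 14385 0.14874936742297573
scene 40 4253 0.012801006417630177
scene 50 3687 0.013146221028045298
scene 60 3453 0.0013596985665752963
scene 70 3530 0.0013184329652052226
```

Request:
arm_command:
  series:
    - [0, 0, 0, 0, 0, -0.04, 60]
    - [0, 0, 0, 0, 0, -0.05, 40]
    - [0, 0, -0.1, 0.055, -0.008, 0, 40]
    - [0, 0, -0.1, 0.055, -0.008, 0, 40]
    - [0, 0, -0.1, 0.055, -0.008, 0, 40]
    - [0, 0, -0.1, 0.055, -0.008, 0, 40]

```text
time: 1.8
tcp_pos: [0.3912, -0.4228, 0.3085]
tool_rot: [0.927, 0.376, 0.0, 0.0]
force: [0.1, -0.3, 0.4]
gripper_width: 0.0395
```

Request:
arm_command:
  series:
    - [0, 0, -0.1, 0.055, -0.008, 0, 40]
    - [0, 0, -0.1, 0.055, -0.008, 0, 40]
    - [0, 0, -0.1, 0.055, -0.008, 0, 40]
    - [0, 0, -0.1, 0.055, -0.008, 0, 40]
    - [0, 0, -0.1, 0.055, -0.008, 0, 40]
    - [0, 0, -0.1, 0.052, -0.008, 0, 40]
    - [0, 0, -0.1, 0.052, -0.008, 0, 40]
    - [0, 0, -0.1, 0.052, -0.008, 0, 40]

```text
time: 2.8
tcp_pos: [0.5197, -0.0185, 0.3087]
tool_rot: [0.707, 0.707, 0.0, 0.0]
force: [1.3, -0.3, -0.8]
gripper_width: 0.0369
```

```bash
python3 - <<'E'
from bench import ctrl
s=ctrl.state();print(s['qpos'],s['tcp_pos'],s['force'],s['joint_efforts'])
E
```

```text
[-1.34204893e-01 -1.07114831e-01  1.56521604e+00  1.09920558e-04
  1.68322809e+00 -1.34552336e-01] [ 0.51965905 -0.01845636  0.3086519 ] [ 1.26937625 -0.33579773 -0.79143764] [-5.50402790e+00 -4.40090775e+01 -5.01510394e+01 -2.33678537e-02
  2.25466224e-01  1.60446740e-02]
```

Request:
arm_command:
  series:
    - [0, 0, -0.1, 0.05, -0.007, 0, 40]
    - [0, 0, -0.1, 0.05, -0.007, 0, 40]
    - [0, 0, -0.1, 0.05, -0.007, 0, 40]
    - [0, 0, -0.12, 0.05, -0.007, 0, 40]
    - [0, 0, -0.15, 0.05, -0.007, 0, 40]

```text
time: 3.42
tcp_pos: [0.4356, 0.2166, 0.3087]
tool_rot: [0.479, 0.878, 0.0, 0.0]
force: [-0.1, -0.2, -1.1]
gripper_width: 0.0373
```

```bash
python3 - <<'E'
from h import *
s=ctrl.state();print(s['qpos'],s['tcp_pos'],s['force'],s['joint_efforts'])
im,d=capture("scene");cv2.imwrite("pics/s1.png",im)
E
```

```text
[ 3.56012553e-01 -1.99384273e-01  1.64812748e+00  8.74687584e-05
  1.69255280e+00 -2.15440604e-01] [0.43559573 0.21663973 0.30866555] [-0.05903447 -0.22834959 -1.05222506] [-5.60640201e+00 -3.91090035e+01 -5.01752257e+01 -3.15876142e-02
  1.86746721e-01  1.09290753e+00]
```

View pics/s1.png

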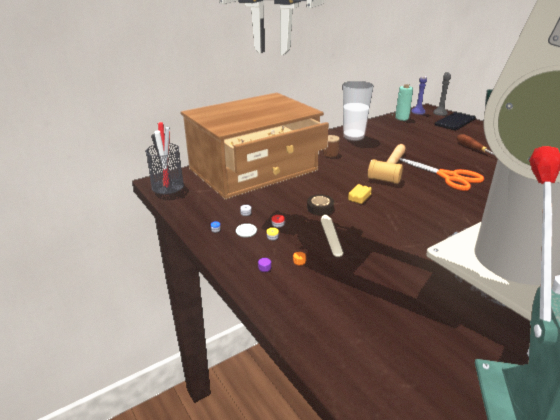

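Request:
arm_command:
  series:
    - [0, 0, 0, 0.046, -0.0265, 0, 40]
    - [0, 0, 0, 0.046, -0.0265, 0, 40]
    - [0, 0, -0.15, 0, 0, 0.03, 40]
    - [0, 0, -0.15, 0, 0, 0.03, 40]
    - [0, 0, -0.15, 0, 0, 0.03, 40]
    - [0, 0, -0.15, 0, 0, 0, 40]
    - [0, 0, -0.14, 0, 0, 0, 40]
    - [0, 0, 0, 0, 0, 0, 40]

```text
time: 4.47
tcp_pos: [0.3424, 0.2642, 0.2187]
tool_rot: [0.132, 0.991, 0.0, 0.0]
force: [-0.8, 0.6, 0.9]
gripper_width: 0.0372
```

```bash
python3 - <<'E'
from h import *
np.set_printoptions(precision=4,suppress=True)
s=ctrl.state();print(s['qpos'],s['tcp_pos'],s['tool_rot'],s['force'])
im,d=capture("scene");cv2.imwrite("pics/s2.png",im)
i=camera_info("wrist");im,d=capture("wrist");cv2.imwrite("pics/w2.png",im)
np.save('w2.npy',dict(i=i,im=im,d=d),allow_pickle=True)
for q in ["block_red","block_yellow","block_blue","block_plain","base"]:
  for r in finder.silhouettes(q,"wrist")[:4]:
    m=r['region'];C=cloud(i,d);P=C[m&(d>0)];z=np.percentile(P[:,2],80)
    T=P[abs(P[:,2]-z)<.003]
    (c,rad)=cv2.minEnclosingCircle(T[:,:2].astype(np.float32))
    print(q,round(r['conf'],2),r['position'],m.sum(),'ztop',z,'cent',T.mean(0),c,rad)
E
```

```text
[ 0.5386 -0.3398  1.9257 -0.      1.5556 -0.7671] [0.3424 0.2642 0.2187] [0.1322 0.9912 0.     0.0001] [-0.7584  0.6107  0.9194]
block_red 0.57 [287.0, 183.3] 527 ztop 0.01381434289376221 cent [0.3443 0.269  0.0133] (0.34451526403427124, 0.26906049251556396) 0.013088871724903584
block_yellow 0.97 [357.1, 48.9] 504 ztop 0.013843846327452336 cent [0.2399 0.3668 0.0132] (0.24005402624607086, 0.3669479787349701) 0.010842615738511086
block_yellow 0.77 [309.5, 144.7] 369 ztop 0.013906266973708826 cent [0.3114 0.3036 0.0133] (0.31171682476997375, 0.3036544919013977) 0.010839881375432014
block_yellow 0.61 [287.2, 49.4] 470 ztop 0.01376684738992785 cent [0.2207 0.3066 0.0131] (0.22083768248558044, 0.3065180480480194) 0.01085978839546442
block_blue 0.66 [399.7, 200.9] 255 ztop 0.013945961360861781 cent [0.3949 0.3817 0.0134] (0.395439088344574, 0.38210514187812805) 0.008816120214760303
block_plain 0.74 [332.2, 232.9] 347 ztop 0.013760340722602415 cent [0.4159 0.3016 0.0133] (0.41643232107162476, 0.30145835876464844) 0.010905800387263298
base 0.87 [351.1, 175.4] 1101 ztop 0.0051153802492261095 cent [0.3562 0.3354 0.0044] (0.3564787805080414, 0.3354291617870331) 0.020008839666843414
```

View pics/w2.png

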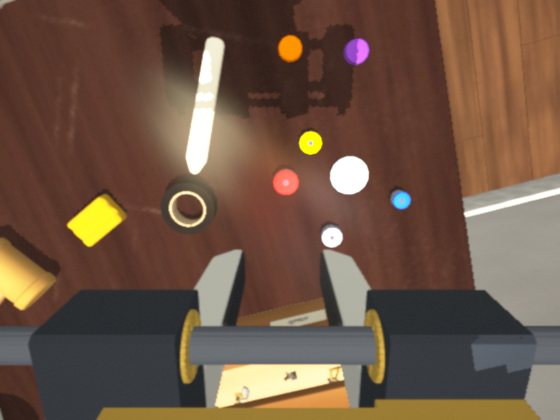

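View pics/s2.png

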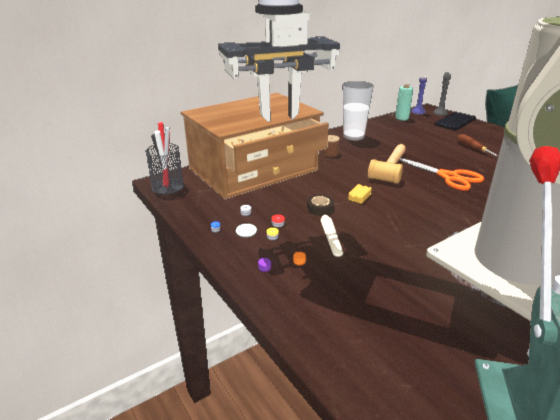

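Request:
arm_command:
  series:
    - [0, 0, 0, 0, 0.003, 0.045, 45]
    - [0, 0, 0, 0, 0, 0.045, 45]
    - [0, 0, 0, 0, 0, 0.04, 45]
    - [0, 0, 0, 0, 0, 0, 45]

```text
time: 5.32
tcp_pos: [0.3405, 0.2657, 0.0856]
tool_rot: [0.132, 0.991, -0.002, -0.003]
force: [0.2, -0.1, 0.9]
gripper_width: 0.0415
```

```bash
cat > look.py <<'E'
from h import *
import sys
np.set_printoptions(precision=4,suppress=True)
s=ctrl.state();print(s['time'],s['qpos'],s['tcp_pos'],s['tool_rot'],s['force'],s['gripper_width'])
name=sys.argv[1]
i=camera_info("wrist");im,d=capture("wrist");cv2.imwrite(f"pics/{name}.png",im)
C=cloud(i,d); x,y,z,w=s['tool_rot']
from scipy.spatial.transform import Rotation as Rt
R=Rt.from_quat(s['tool_rot']).as_matrix()
for q in sys.argv[2:]:
  for r in finder.silhouettes(q,"wrist")[:3]:
    m=r['region'];P=C[m&(d>0)]
    if len(P)<10: continue
    z=np.percentile(P[:,2],80)
    T=P[abs(P[:,2]-z)<.003]
    (c,rad)=cv2.minEnclosingCircle(T[:,:2].astype(np.float32))
    print(q,round(r['conf'],2),np.round(r['position'],1),m.sum(),'ztop',z,'circ',c,rad,'mean',T.mean(0)[:2],'tooldelta',R.T@(np.array([c[0],c[1],z])-s['tcp_pos']),'bgr',im[int(r['position'][1]),int(r['position'][0])])
E
python3 look.py w3 block_red base block_yellow
```

```text
5.325 [ 0.5438 -0.2247  2.0808  0.      1.2924 -0.7627] [0.3405 0.2657 0.0856] [ 0.1318  0.9913 -0.0021 -0.0027] [ 0.1612 -0.1018  0.8653] 0.041493642506005735
block_red 0.66 [287.9 224.5] 1171 ztop 0.013721848765440515 circ (0.34405994415283203, 0.26868847012519836) 0.013003239408135414 mean [0.3437 0.2688] tooldelta [-0.003   0.0042  0.0718] bgr [210 197 212]
base 0.97 [383.6 210.1] 2427 ztop 0.00503085594038114 circ (0.356228768825531, 0.3351433277130127) 0.020098302513360977 mean [0.3557 0.3352] tooldelta [0.0026 0.0716 0.0802] bgr [255 255 255]
block_yellow 0.98 [324.7 168.4] 863 ztop 0.013797620637506974 circ (0.3111659586429596, 0.30338677763938904) 0.01083474513143301 mean [0.3108 0.3034] tooldelta [0.0378 0.0291 0.0718] bgr [114 107 106]
block_yellow 0.91 [293.8  20.3] 1263 ztop 0.01367813780530402 circ (0.22039200365543365, 0.30636993050575256) 0.011025957763195038 mean [0.2206 0.3065] tooldelta [0.1262 0.0083 0.0725] bgr [  0 151 252]
block_yellow 0.88 [398.6  25.3] 1276 ztop 0.01367132025627708 circ (0.23967857658863068, 0.3665674328804016) 0.010960252024233341 mean [0.2396 0.3663] tooldelta [0.1233 0.0714 0.0722] bgr [254 115 235]
```

View pics/w3.png

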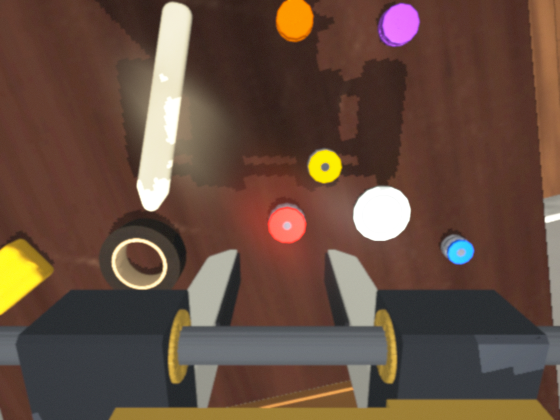

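Request:
arm_command:
  series:
    - [0, 0, 0, -0.0005, 0.0015, 0.03, 45]
    - [0, 0, 0, 0, 0, 0.03, 45]
    - [0, 0, 0, 0, 0, 0, 45]
    - [0, 0, 0, 0, 0, 0, 45]

```text
time: 6.02
tcp_pos: [0.3452, 0.2693, 0.0306]
tool_rot: [0.132, 0.991, 0.001, 0.001]
force: [-0.3, 0.9, 0.6]
gripper_width: 0.0415
```

```bash
python3 look.py w4 block_red base
```

```text
6.025 [ 0.5453 -0.1356  2.1136 -0.      1.1611 -0.7616] [0.3452 0.2693 0.0306] [0.1315 0.9913 0.0008 0.001 ] [-0.2758  0.8968  0.5831] 0.0414830311152656
block_red 0.96 [279.9 247.4] 1894 ztop 0.013672625282818245 circ (0.34405091404914856, 0.26874664425849915) 0.01311630941927433 mean [0.3435 0.2688] tooldelta [ 0.001  -0.0009  0.017 ] bgr [206 193 223]
base 0.94 [399.9 234.5] 3708 ztop 0.004999664460790538 circ (0.35626715421676636, 0.3351319432258606) 0.02005281113088131 mean [0.3553 0.335 ] tooldelta [0.0065 0.0664 0.0258] bgr [255 255 255]
```

View pics/w4.png

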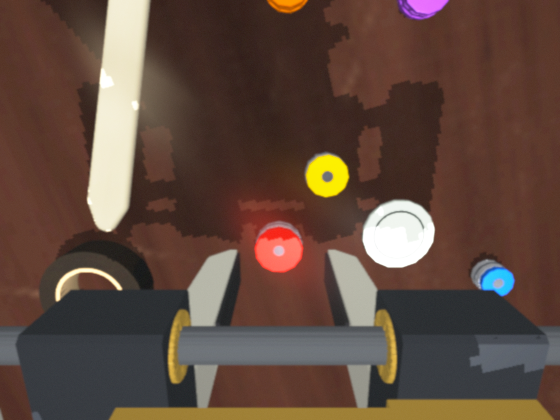

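Request:
arm_command:
  series:
    - [0, 0, 0, 0, 0, 0.014, 45]
    - [0, 0, 0, 0, 0, 0.01, 45]
    - [0, 0, 0, 0, 0, 0, 45]

```text
time: 6.55
tcp_pos: [0.3427, 0.2678, 0.0031]
tool_rot: [0.132, 0.991, -0.001, -0.001]
force: [0.7, -0.2, -0.2]
gripper_width: 0.0418
```

Request:
arm_command:
  series:
    - [0, 0, 0, 0, 0, 0, 15]
    - [0, 0, 0, 0, 0, 0, 15]
    - [0, 0, 0, 0, 0, 0, 15]
    - [0, 0, 0, 0, 0, 0, 15]
  newtons: 20

```text
time: 7.05
tcp_pos: [0.3442, 0.2687, 0.0049]
tool_rot: [0.132, 0.991, 0.0, 0.0]
force: [0.6, 0.4, 1.0]
gripper_width: 0.0252
```

Request:
arm_command:
  series:
    - [0, 0, 0, 0, 0, -0.02, 15]
    - [0, 0, 0, 0, 0, -0.02, 15]
    - [0, 0, 0, 0.003, 0.034, 0, 15]
    - [0, 0, 0, 0.003, 0.033, 0, 15]
    - [0, 0, 0, 0, 0, 0, 15]
    - [0, 0, 0, 0, 0, 0, 15]

```text
time: 7.8
tcp_pos: [0.3551, 0.3341, 0.0442]
tool_rot: [0.131, 0.991, -0.001, -0.0]
force: [1.1, -0.1, -0.6]
gripper_width: 0.0252
```

```bash
python3 look.py w5 block_red base
```

```text
7.8 [ 0.65   -0.0109  1.9679 -0.0003  1.186  -0.6575] [0.3551 0.3341 0.0442] [ 0.1312  0.9913 -0.0006 -0.0004] [ 1.0511 -0.0769 -0.5889] 0.025157399552719156
block_red 0.59 [284.1 269.1] 2426 ztop 0.05297170915849159 circ (0.3551315665245056, 0.3350881338119507) 0.013187971897423267 mean [0.3546 0.3352] tooldelta [ 0.0002  0.0009 -0.0088] bgr [122 116 147]
base 0.83 [285.3 225.1] 2027 ztop 0.004894461494980268 circ (0.355758398771286, 0.335556298494339) 0.01967020332813263 mean [0.35   0.3371] tooldelta [-0.0003  0.0016  0.0393] bgr [234 239 236]
```

View pics/w5.png

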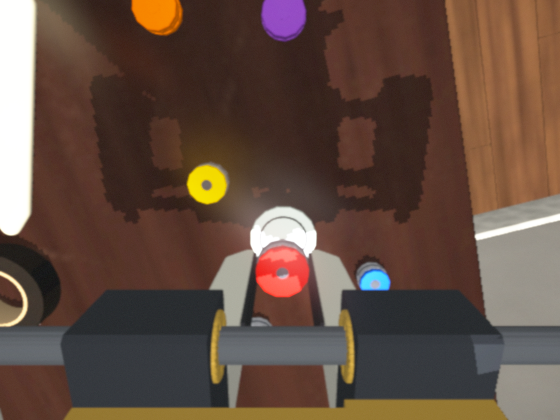

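Request:
arm_command:
  series:
    - [0, 0, 0, 0, 0.0005, 0.02, 15]
    - [0, 0, 0, 0, 0, 0.012, 15]
    - [0, 0, 0, 0, 0, 0.0035, 15]
    - [0, 0, 0, 0, 0, 0, 15]
    - [0, 0, 0, 0, 0, 0, 15]

```text
time: 8.57
tcp_pos: [0.356, 0.3354, 0.0094]
tool_rot: [0.132, 0.991, 0.0, 0.0]
force: [0.2, -0.2, -0.8]
gripper_width: 0.0251
```

Request:
arm_command:
  series:
    - [0, 0, 0, 0, 0, 0, 40]
    - [0, 0, 0, 0, 0, 0, 40]
    - [0, 0, 0, 0, 0, -0.015, 40]
    - [0, 0, 0, 0, 0, -0.035, 40]
    - [0, 0, 0, 0.018, -0.021, 0, 40]
    - [0, 0, 0, 0.017, -0.021, 0, 40]
    - [0, 0, 0, 0, 0, 0, 40]
    - [0, 0, 0, 0, 0, 0, 40]

```text
time: 9.57
tcp_pos: [0.312, 0.3046, 0.0602]
tool_rot: [0.132, 0.991, 0.001, 0.001]
force: [0.6, 0.4, 0.7]
gripper_width: 0.0372
```

```bash
python3 look.py w6 block_red base block_yellow
```

```text
9.575 [ 0.6557 -0.1874  2.0991 -0.      1.2276 -0.6513] [0.312  0.3046 0.0602] [0.1315 0.9913 0.0008 0.0008] [0.6071 0.3508 0.7409] 0.03717548741149533
base 0.69 [356.  261.6] 605 ztop 0.004812591203958938 circ (0.35520780086517334, 0.3353157043457031) 0.020004594698548317 mean [0.3497 0.3382] tooldelta [-0.0336  0.0408  0.0555] bgr [253 254 254]
base 0.58 [ 69.  292.9] 697 ztop 0.018414163158922137 circ (0.32172393798828125, 0.1534588485956192) 0.015815500169992447 mean [0.3202 0.1528] tooldelta [-0.0487 -0.1435  0.0416] bgr [41 46 50]
block_yellow 0.93 [239.4  83. ] 1289 ztop 0.013691761412569215 circ (0.22040018439292908, 0.30669283866882324) 0.010875427164137363 mean [0.2204 0.3067] tooldelta [ 0.0891 -0.022   0.0463] bgr [  0 196 255]
block_yellow 0.81 [280.7 233.2] 1046 ztop 0.01370562215034123 circ (0.3111202120780945, 0.30360090732574463) 0.010850721038877964 mean [0.3108 0.3036] tooldelta [ 0.0007 -0.0013  0.0465] bgr [243 245 244]
block_yellow 0.55 [354.4  85.2] 1358 ztop 0.013750495135645203 circ (0.23986530303955078, 0.3666123151779175) 0.01070347335189581 mean [0.2394 0.3665] tooldelta [0.0859 0.041  0.0464] bgr [255 173 255]
```

View pics/w6.png

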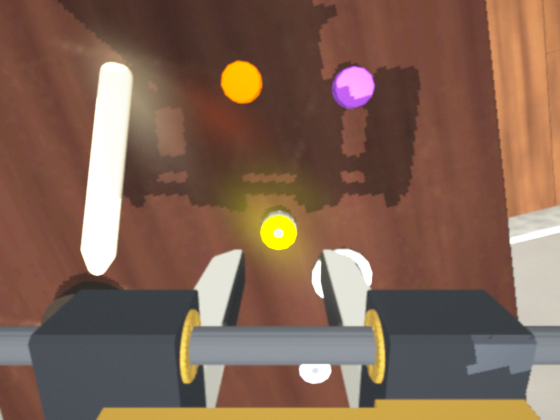

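Request:
arm_command:
  series:
    - [0, 0, 0, 0, -0.0005, 0.025, 40]
    - [0, 0, 0, 0, 0, 0.02, 40]
    - [0, 0, 0, 0, 0, 0.01, 40]
    - [0, 0, 0, 0, 0, 0, 40]
    - [0, 0, 0, 0, 0, 0, 10]
    - [0, 0, 0, 0, 0, 0, 10]
    - [0, 0, 0, 0, 0, 0, 10]
    - [0, 0, 0, 0, 0, 0, 10]
  newtons: 20

```text
time: 10.78
tcp_pos: [0.3115, 0.3039, 0.0049]
tool_rot: [0.131, 0.991, 0.001, 0.001]
force: [-0.3, -0.9, 6.2]
gripper_width: 0.0213
```

Request:
arm_command:
  series:
    - [0, 0, 0, 0, 0, -0.02, 10]
    - [0, 0, 0, 0, 0, -0.04, 10]
    - [0, 0, 0, -0.017, 0.0215, 0, 10]
    - [0, 0, 0, -0.018, 0.021, 0, 10]
    - [0, 0, 0, 0, 0, 0, 10]
    - [0, 0, 0, 0, 0, 0, 10]

```text
time: 11.52
tcp_pos: [0.3548, 0.3346, 0.0635]
tool_rot: [0.132, 0.991, -0.001, -0.001]
force: [0.6, -0.4, -0.8]
gripper_width: 0.0212
```

```bash
python3 look.py w7 block_yellow block_red base
```

```text
11.525 [ 0.6509 -0.0374  1.955   0.      1.226  -0.6561] [0.3548 0.3346 0.0635] [ 0.1315  0.9913 -0.0007 -0.0007] [ 0.6416 -0.4391 -0.8145] 0.02119219448945997
block_yellow 0.87 [282.3  20.5] 1530 ztop 0.013710316329957745 circ (0.24053779244422913, 0.36643528938293457) 0.010673700831830502 mean [0.2397 0.3668] tooldelta [0.1186 0.001  0.0499] bgr [184  70 139]
block_yellow 0.77 [284.7 269.6] 1818 ztop 0.07206010150966949 circ (0.35478848218917847, 0.3354566991329193) 0.011331737972795963 mean [0.3542 0.3357] tooldelta [ 0.0002  0.0008 -0.0086] bgr [107 121 133]
block_yellow 0.77 [164.7  19.9] 1537 ztop 0.013573463576506628 circ (0.2204691469669342, 0.3064765930175781) 0.011230586096644402 mean [0.2212 0.3067] tooldelta [ 0.1223 -0.0621  0.0501] bgr [  0 128 243]
block_red 0.71 [284.5 230. ] 1205 ztop 0.01776958317019553 circ (0.35569071769714355, 0.33617621660232544) 0.012993810698390007 mean [0.3536 0.3372] tooldelta [-0.0005  0.0018  0.0457] bgr [131 146 255]
base 0.69 [277.5 211.7] 1128 ztop 0.004784334244043176 circ (0.35625120997428894, 0.33538371324539185) 0.020022347569465637 mean [0.35   0.3359] tooldelta [-0.0013  0.0012  0.0587] bgr [181 191 194]
base 0.58 [281.9 271.2] 1801 ztop 0.07206516078966414 circ (0.35478848218917847, 0.3354566991329193) 0.011331737972795963 mean [0.3542 0.3356] tooldelta [ 0.0002  0.0008 -0.0086] bgr [107 117 125]
```

View pics/w7.png

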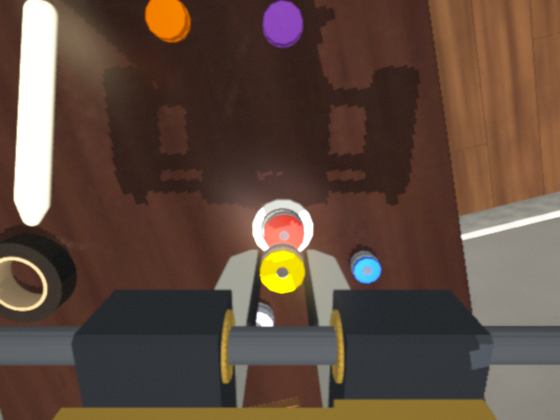

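Request:
arm_command:
  series:
    - [0, 0, 0, -0.0005, 0.001, 0.02, 10]
    - [0, 0, 0, 0, 0, 0.015, 10]
    - [0, 0, 0, 0, 0, 0.005, 10]
    - [0, 0, 0, 0, 0, 0.002, 10]
    - [0, 0, 0, 0, 0, 0, 10]
    - [0, 0, 0, 0, 0, 0, 10]

```text
time: 12.48
tcp_pos: [0.3569, 0.3364, 0.0227]
tool_rot: [0.132, 0.991, 0.0, 0.0]
force: [-0.5, -0.9, -0.9]
gripper_width: 0.0214
```

Request:
arm_command:
  series:
    - [0, 0, 0, 0, 0, 0.0005, 10]
    - [0, 0, 0, 0, 0, 0, 35]
    - [0, 0, 0, 0, 0, 0, 35]
    - [0, 0, 0, 0, 0, -0.015, 35]
    - [0, 0, 0, 0, 0, -0.03, 35]
    - [0, 0, 0, -0.013, 0.027, 0, 35]
    - [0, 0, 0, -0.0125, 0.027, 0, 35]
    - [0, 0, 0, 0, 0, 0, 35]

```text
time: 13.48
tcp_pos: [0.3965, 0.383, 0.068]
tool_rot: [0.131, 0.991, 0.001, 0.001]
force: [-0.8, -0.4, 0.4]
gripper_width: 0.0327
```

Request:
arm_command:
  series:
    - [0, 0, 0, 0, 0, 0, 35]

```text
time: 13.6
tcp_pos: [0.3948, 0.3813, 0.0669]
tool_rot: [0.131, 0.991, -0.0, -0.0]
force: [-0.3, -1.1, 0.0]
gripper_width: 0.0326
```

```bash
python3 look.py w8 block_blue block_yellow block_plain
```

```text
13.6 [ 0.6746  0.1203  1.7855 -0.0001  1.2363 -0.6326] [0.3948 0.3813 0.0669] [ 0.1314  0.9913 -0.0002 -0.0002] [-0.2927 -1.0946  0.0118] 0.03263989048220449
block_blue 0.7 [283.3 224.6] 679 ztop 0.013704931301476297 circ (0.3951363265514374, 0.382060706615448) 0.008860953152179718 mean [0.3947 0.3821] tooldelta [-0.0001  0.0009  0.0532] bgr [255 253 137]
block_yellow 0.67 [192.3 200.1] 1235 ztop 0.0306599697095647 circ (0.35668766498565674, 0.3374646008014679) 0.011104346252977848 mean [0.3566 0.3377] tooldelta [ 0.0254 -0.0522  0.0363] bgr [153 155 156]
block_plain 0.7 [177.6 276.6] 669 ztop 0.013436959456438852 circ (0.4158678650856018, 0.3014571964740753) 0.011022533290088177 mean [0.4121 0.3031] tooldelta [-0.0411 -0.0715  0.0535] bgr [255 255 255]
```

View pics/w8.png

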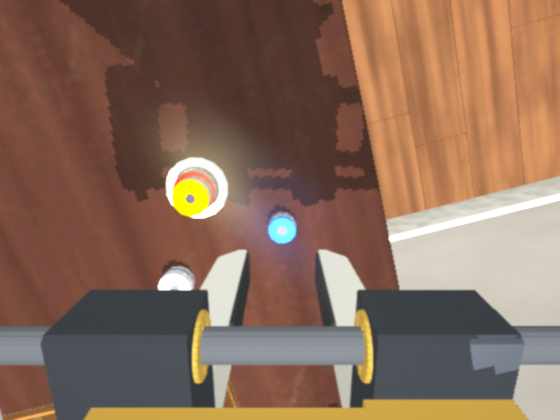

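Request:
arm_command:
  series:
    - [0, 0, 0, 0, 0.0005, 0.03, 35]
    - [0, 0, 0, 0, 0, 0.022, 35]
    - [0, 0, 0, 0, 0, 0.01, 35]
    - [0, 0, 0, 0, 0, 0, 35]
    - [0, 0, 0, 0, 0, 0, 8]
    - [0, 0, 0, 0, 0, 0, 8]
    - [0, 0, 0, 0, 0, 0, 8]
    - [0, 0, 0, 0, 0, 0, 8]
  newtons: 20

```text
time: 14.8
tcp_pos: [0.3961, 0.3827, 0.0057]
tool_rot: [0.132, 0.991, 0.001, 0.001]
force: [-0.7, -1.1, 6.1]
gripper_width: 0.0169
```

Request:
arm_command:
  series:
    - [0, 0, 0, 0, 0, -0.02, 8]
    - [0, 0, 0, 0, 0, -0.05, 8]
    - [0, 0, 0, 0.013, -0.027, 0, 8]
    - [0, 0, 0, 0.0127, -0.0265, 0, 8]
    - [0, 0, 0, 0, 0, 0, 8]
    - [0, 0, 0, 0, 0, 0, 8]
    - [0, 0, 0, 0, 0, 0, 8]

```text
time: 15.68
tcp_pos: [0.3571, 0.3377, 0.0748]
tool_rot: [0.131, 0.991, 0.0, 0.0]
force: [-0.6, 0.2, -0.5]
gripper_width: 0.017
```

```bash
python3 look.py w9 block_blue block_yellow block_red
```

```text
15.675 [ 0.6531 -0.0444  1.9391  0.0001  1.2463 -0.654 ] [0.3571 0.3377 0.0748] [0.1315 0.9913 0.0002 0.0002] [-0.5785  0.1737 -0.5239] 0.01701892755544958
block_blue 0.63 [285.9 265.8] 1248 ztop 0.08272245777569595 circ (0.3564635217189789, 0.33895453810691833) 0.009234090335667133 mean [0.356  0.3389] tooldelta [ 0.001   0.001  -0.0079] bgr [221 135  94]
block_blue 0.37 [ 41.4 261.9] 4955 ztop 0.018570158046113477 circ (0.3448735475540161, 0.16342607140541077) 0.030138466507196426 mean [0.3449 0.1693] tooldelta [-0.0336 -0.1715  0.0562] bgr [176 230 250]
block_yellow 0.7 [276.6  24.8] 1338 ztop 0.013714287568947181 circ (0.23971280455589294, 0.3669055700302124) 0.01098962128162384 mean [0.2397 0.3668] tooldelta [ 0.121  -0.0025  0.0611] bgr [207  82 158]
block_yellow 0.67 [281.6 234.4] 957 ztop 0.030678002284250796 circ (0.3565853238105774, 0.337310254573822) 0.01081105973571539 mean [0.3554 0.3376] tooldelta [ 0.0004 -0.0006  0.0441] bgr [218 220 216]
block_red 0.95 [274.9 214.8] 401 ztop 0.01731370909576005 circ (0.35461562871932983, 0.33647826313972473) 0.012652694247663021 mean [0.3483 0.3359] tooldelta [ 0.0021 -0.0019  0.0575] bgr [136 152 179]
```

View pics/w9.png

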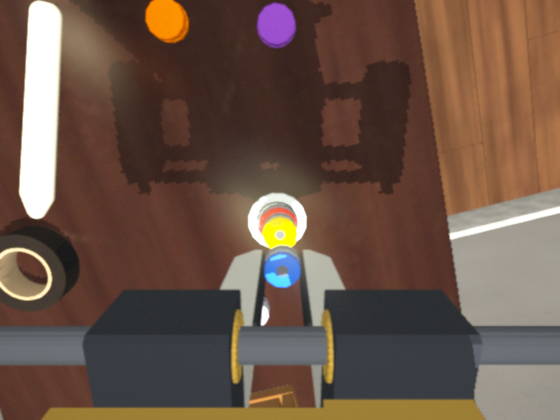

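Request:
arm_command:
  series:
    - [0, 0, 0, 0, -0.0015, 0.018, 8]
    - [0, 0, 0, 0, 0, 0.013, 8]
    - [0, 0, 0, 0, 0, 0.005, 8]
    - [0, 0, 0, 0, 0, 0.0025, 8]
    - [0, 0, 0, 0, 0, 0, 8]
    - [0, 0, 0, 0, 0, 0, 8]

```text
time: 16.62
tcp_pos: [0.3564, 0.3359, 0.0365]
tool_rot: [0.132, 0.991, 0.0, 0.0]
force: [-0.4, 0.1, -0.2]
gripper_width: 0.0171
```

```bash
python3 look.py w10 block_blue block_yellow
```

```text
16.625 [ 0.651   0.0046  1.9684  0.0001  1.1679 -0.656 ] [0.3564 0.3359 0.0365] [0.1315 0.9913 0.0003 0.0002] [-0.3647  0.0971 -0.1502] 0.01710254432355822
block_blue 0.82 [284.4 265.4] 1257 ztop 0.044275887278149725 circ (0.3558507263660431, 0.3367862105369568) 0.009168645367026329 mean [0.3553 0.3371] tooldelta [ 0.0008  0.0007 -0.0078] bgr [251 173 120]
block_yellow 0.92 [283.1 245.4] 467 ztop 0.030170089686879363 circ (0.35183584690093994, 0.3387083113193512) 0.009673257358372211 mean [0.3489 0.3396] tooldelta [0.0052 0.0015 0.0063] bgr [205 233 242]
block_yellow 0.84 [150.9  13.2] 1310 ztop 0.013432590479653717 circ (0.2207491397857666, 0.3064761161804199) 0.01112502720206976 mean [0.2249 0.3058] tooldelta [ 0.1233 -0.0638  0.0229] bgr [  0 202 255]
block_yellow 0.81 [279.6  13.3] 1421 ztop 0.013655623856682775 circ (0.24006712436676025, 0.36676180362701416) 0.010852852836251259 mean [0.2426 0.366 ] tooldelta [ 0.1204 -0.0006  0.0227] bgr [247 111 211]
```

View pics/w10.png

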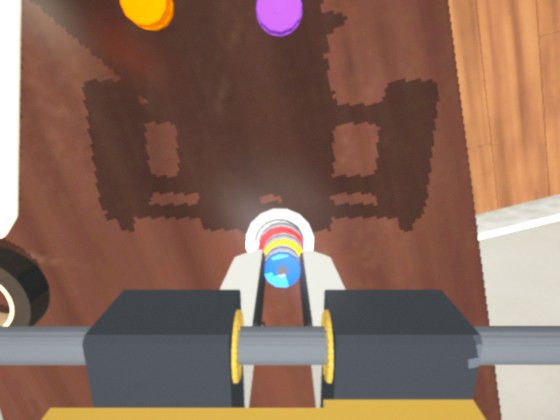

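Blue, held at (283,268), sits over yellow at (283,248), with red and the base concentric below. It is about 0.5 mm above its seat. I'll lower it that last bit, release slowly, and lift clear.

Request:
arm_command:
  series:
    - [0, 0, 0, 0, 0, 0.0006, 8]
    - [0, 0, 0, 0, 0, 0, 8]
    - [0, 0, 0, 0, 0, 0, 30]
    - [0, 0, 0, 0, 0, 0, 30]
    - [0, 0, 0, 0, 0, -0.012, 30]
    - [0, 0, 0, 0, 0, -0.03, 30]
    - [0, 0, 0, 0, 0, -0.05, 30]
    - [0, 0, 0, 0, 0, -0.04, 30]

```text
time: 17.77
tcp_pos: [0.3565, 0.3359, 0.1704]
tool_rot: [0.132, 0.991, 0.001, 0.001]
force: [1.2, 0.7, 0.2]
gripper_width: 0.0277
```

Request:
arm_command:
  series:
    - [0, 0, 0, -0.03, 0, 0, 30]
    - [0, 0, 0, 0, 0, 0, 30]
    - [0, 0, 0, 0, 0, 0, 30]

```text
time: 18.15
tcp_pos: [0.3846, 0.3277, 0.1674]
tool_rot: [0.132, 0.991, -0.0, -0.0]
force: [0.5, -0.8, 0.1]
gripper_width: 0.0282
```

```bash
python3 look.py w11 block_blue block_yellow block_red base block_plain tape_roll
python3 - <<'E'
from h import *
im,d=capture("scene");cv2.imwrite("pics/s3.png",cv2.resize(im[150:290,180:360],None,fx=4,fy=4))
E
```

```text
18.15 [ 0.604  -0.0971  1.8123  0.0003  1.4273 -0.7025] [0.3846 0.3277 0.1674] [ 0.1318  0.9913 -0.0002 -0.0004] [ 0.5431 -0.7837  0.1147] 0.02822064929093542
block_blue 0.62 [286.8 164.5] 399 ztop 0.04384069990313574 circ (0.3560376465320587, 0.33712872862815857) 0.008922779932618141 mean [0.3559 0.3371] tooldelta [0.0299 0.0017 0.1236] bgr [255 250 189]
block_yellow 0.89 [201.5   8.5] 566 ztop 0.013515185069136904 circ (0.2207176238298416, 0.30664393305778503) 0.011034505441784859 mean [0.2233 0.3063] tooldelta [ 0.1525 -0.0631  0.154 ] bgr [  0 184 255]
block_yellow 0.7 [280.7  10.5] 672 ztop 0.01364997299868267 circ (0.24015983939170837, 0.36687353253364563) 0.010792387649416924 mean [0.2412 0.3666] tooldelta [0.1495 0.0002 0.1539] bgr [243 108 200]
block_red 0.56 [273.7 153.2] 167 ztop 0.017771301387648552 circ (0.355548620223999, 0.3362571597099304) 0.012830291874706745 mean [0.349 0.334] tooldelta [0.0301 0.0007 0.1497] bgr [128 124 254]
base 0.66 [277.6 149.1] 776 ztop 0.0048433086022670714 circ (0.35698872804641724, 0.33563119173049927) 0.020193466916680336 mean [0.3546 0.3349] tooldelta [0.0286 0.0005 0.1626] bgr [107 105 254]
block_plain 0.95 [263.1 229.3] 459 ztop 0.013770297026101653 circ (0.4165191650390625, 0.30127739906311035) 0.01112294290214777 mean [0.4161 0.3018] tooldelta [-0.0379 -0.0171  0.1536] bgr [255 255 255]
tape_roll 0.74 [ 83.1 199.6] 2927 ztop 0.01876147649567058 circ (0.34361129999160767, 0.1636205017566681) 0.02995913289487362 mean [0.3425 0.1633] tooldelta [-0.0035 -0.169   0.1487] bgr [ 98 128 153]
```

View pics/w11.png

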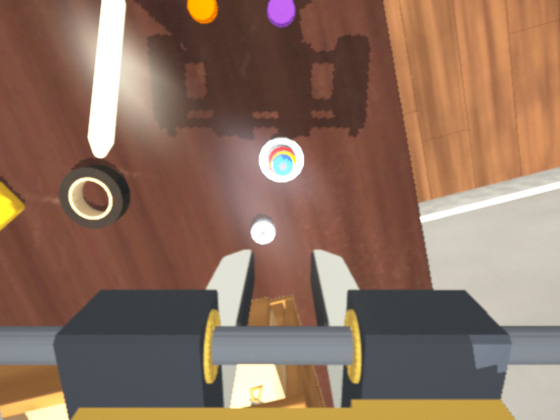

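View pics/s3.png

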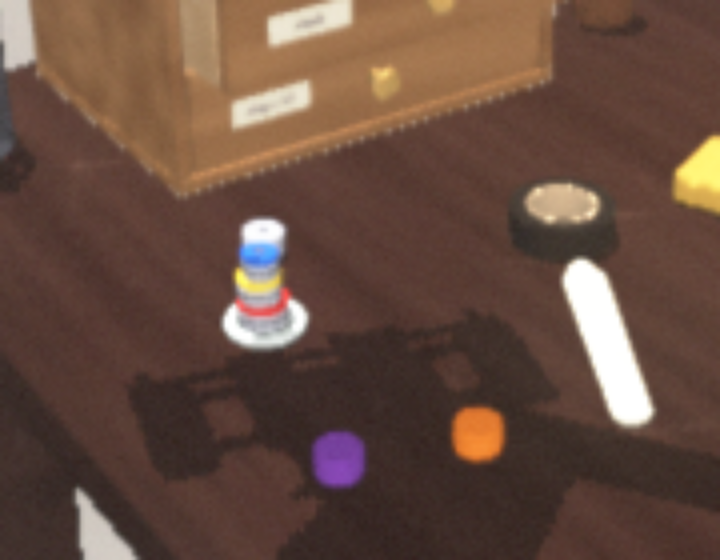

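The stack is upright and concentric at wrist (282,162), and the scene crop shows blue over yellow over red. The arm is clear of everything.

```bash
python3 -c "
from bench import ctrl
print(ctrl.close_job())"
```

```text
the job is handed in; nothing more can be done
None
```

The riser is built and handed in at about 18 s of the 72 s allowed: red on the base plate, then yellow, then blue. I gripped each block at 20 N, and the gripper was clear of everything when I handed in. The hand-in gives no verdict.

| Last wrist check | Centre (m) | Top height (mm) | Expected top (mm) |
|---|---|---|---|
| Base | (0.357, 0.336) | 4.8 | 4 |
| Red | (0.356, 0.336) | 17.8 | 17 |
| Yellow (measured before blue went on) | (0.357, 0.337) | 30.7 | 30 |
| Blue | (0.356, 0.337) | 43.8 | 43 |

- **Centring:** each block is within about 1–2 mm of the centre of the one below. The heights carry a steady offset of roughly 0.7 mm, also seen on the untouched blocks.
- **Bystanders:** the wrist camera put the plain block at (0.4165, 0.301) at the end and (0.4164, 0.3015) at the start. The tape roll at (0.344, 0.164) agrees with its starting position to within the cameras' disagreement.
- **Disagreements:** the top, scene and wrist cameras differed by 3–7 mm, so I worked only from the wrist camera. After blue went on, the finder returned only the orange and purple look-alikes for "block_yellow". I judged yellow's final place from the pictures, where it sits between red and blue.
- **Force:** it read about 6 N upward while closing on yellow and blue, probably the fingertips brushing the table, well below the limits.

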